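# Steady the rocking balance and shut its draught door

### The job

The milligram balance on the desk rocks because its two front feet are unevenly set. Turn the knurled knobs of the front feet until the balance stands level and firm on all four feet, and slide the draught door on its left side fully shut. Leave the balance where it stands and disturb nothing else on the desk.

Things in the scene. Friction and masses are not known exactly. Their poses are not given: they have to be found in the camera images.
- desk: Ivory laminate desk; its flat level top is the work surface at height 0. Fixed along its edges, out of the way: a clear plastic tilt-out bin at the far edge (beyond x 0.84 m, 160 mm high), a grey label printer at the left edge (y beyond 0.55 m, 135 mm high) and a stack of white letter trays at the right edge (y beyond -0.48 m, 190 mm high).
- balance: White milligram balance, about 3.2 kg, loose on four domed rubber feet. Origin: under its middle, in the plane of the undersides of the rear feet; z up (vertical when it stands level), +x from the keypad at its front to its rear, +y to its left. Housing x -130 to 150 mm, 170 mm wide, 56 mm high (console at the front to 70 mm). An ear on each side of the front carries a front foot; ear top 38 mm high.
- left_foot: Left front levelling foot at x -100, y 130 mm of the balance: black knurled knob, 40 mm across, 20 mm high, on a 10 mm steel spindle screwed through the ear, with a domed rubber pad below. Origin: underside of the pad; it turns and sinks with the knob. At the level setting the knob reaches from 52 to 72 mm above the desk. The knob's axis is 45 mm from the housing and 100 mm in front of the shield.
- right_foot: Right front levelling foot, the same, at x -100, y -130 mm of the balance.
- rear_left_foot: Left rear foot, fixed rubber pad under the housing at x 125, y 65 mm of the balance. Origin at its underside.
- rear_right_foot: Right rear foot, fixed, at x 125, y -65 mm of the balance. Origin at its underside.
- left_knob (a point): Middle of the left knob, on its axis at mid-height (10 mm below the knob's top): the place to grip. Its axes turn with the knob; a white line on the knob's top points to the balance's front at the level setting and at whole turns from it.
- right_knob (a point): Middle of the right knob on its axis, at mid-height.
- left_screw (a joint): Angle of the left screw in rad, growing clockwise seen from above, which drives the foot down and raises that corner, 8 mm a full turn (1.273 mm per rad); 0 where the foot is level with the two rear feet, negative where it is too short. Starts between -4.4 and -2.6; stops at -7 and 4.5. Turns at 0.05 to 0.08 N m and stays where it is left.
- right_screw (a joint): The same for the right screw (clockwise from above also drives its foot down). Starts anywhere from -0.6 (short) to 2.2 (too long).
- draught_door (a joint): Travel of the draught door in m along its track on the left side of the shield: 0 shut (the door's front edge against the front post), growing as it slides to the rear of the balance, up to 0.100. It stays where it is left and takes about 1 N to slide.
- door_grip (a point): Grip point on the door's blue handle: an upright fin 12 mm thick (along the balance's x), standing 34 mm out from the door towards the balance's left and 56 mm high; its top is 188 mm above the desk. The point lies 18 mm below the fin's top, 20 mm out from the glass. It moves with the door.
- mug: Olive ceramic tea mug, 84 mm across, 95 mm high, left of the balance. Origin under its middle, handle to its +y. Bystander.
- pencil_holder: Steel mesh pencil holder, 85 mm across, 100 mm high, with pencils up to 190 mm high, left of the shield. Origin under its middle. Bystander.
- tape_gun: Black closed plastic tape gun lying on its side, about 170 by 190 mm, 54 mm high, right of the balance. Origin under the middle of its round roll cover. Bystander.
- photo_stand: Aluminium photo stand with a plain wooden frame, 130 mm wide, 190 mm high, right rear of the balance. Origin under its base plate. Bystander.
- weight_case: Closed black case of test weights, 75 by 125 mm, 40 mm high, in front of the balance's right foot, towards the robot. Origin under its middle. Bystander.
- parcel: Taped cardboard parcel, 120 by 170 mm, 80 mm high, at the desk's left. Origin under its middle. Bystander.
- shield_top (a point): Middle of the top of the box-shaped glass draught shield with aluminium frame on the rear half of the balance: x 0 to 145, y -83 to 90, z 56 to 201 mm of the balance; this point is at x 72, y 0, z 201 mm. When open, the door stands out behind the shield by as much as it is open.

How it is judged:
At the end, for the whole second after the job is handed in: The balance is at rest and each of its four feet bears on the desk with more than 1 N, so that it no longer rocks; it stands level within 0.008 rad (about 0.45 degrees); the draught door is shut to within 4 mm (contact force between each of left_foot, right_foot, rear_left_foot, rear_right_foot and desk above 1 N and angle between balance's own z axis and vertical below 0.008 rad and value of joint draught_door below 0.004 m and linear speed of balance below 0.01 m/s); the robot touches nothing.
It fails at once if the balance is shoved more than 30 mm from its place (distance of balance from where it was at the start of the episode above 0.03 m).
It fails at once if a bystander is knocked over or shifted by more than 20 mm (distance of any of mug, pencil_holder, tape_gun, photo_stand, weight_case, parcel from where it was at the start of the episode above 0.02 m or angle between any of mug, pencil_holder, photo_stand's own z axis and vertical above 0.3 rad).
It also fails if it takes over 72 s, if anything falls off the work surface, if the arm or the gripper's body presses on something with over 40 N, if the wrist force passes 120 N, or if a joint passes its speed limit or range.

### The arm

A 6-joint arm with a two-finger parallel gripper is mounted at the origin on the work surface. World frame = base frame: x ahead of the robot, y to its left, z up, the work surface at z = 0. Lengths are in m, angles in rad, forces in N, time in s.
With the tool pointing down it reaches from about 0.35 to 0.875 m from the base axis. Payload 4.2 kg.
Tool frame: the origin (TCP) lies at the very end of the fingers, on their centre line; the grasp point (between the pads) lies 19 mm behind it (manip.hold_point_z is the distance from the TCP to the grasp point, in m); x points along the fingers, y is the direction in which the jaws open and shut, and the axes are right-handed (so a half turn about x gives the same grasp; the last joint's range is limited). The gripper opens to 85 mm and grips with 20 to 120 N. Pads are 22 mm wide; open, the fingers measure 114 mm over their backs; the gripper's body (76 mm by 85 mm) begins 54 mm behind the grasp point. The pads swing forward as they close: fully open they stand 13 mm farther back than shut.
Start: joints at [-0.949, 0.385, 0.008, 0, -1.194, -0.259], TCP at [0.222, -0.584, 0.231] pointing down, gripper open.
Joint ranges: [-3.14, 3.14], [-1.21, 2.06], [-1.07, 1.41], [-3.16, 2.05], [-2.99, -0.16], [-3.1, 3.1]. Speed limits (rad/s): [2.79, 2.79, 3.14, 3.14, 3.14, 3.14].

### API

Orientations are given as [roll, pitch, yaw] about the fixed x, y, z axes, in that order (R = Rz(yaw) Ry(pitch) Rx(roll)).
In Python, from station import manip gives the robot as it stands. Calls block until the motion is done:
- manip.reach(position, orientation): joint-space move of the TCP to a pose.
- manip.servo_line(position, v=0.15, attitude=None, guard=None): straight line of the TCP; attitude=None keeps the orientation; v is the mean speed in m/s. With guard (N) it stops when the force on the tool has changed by that much, and returns True; else False.
- manip.move_j(angles): joint-space move.
- manip.move_gripper(opening, force=None): finger opening in m; force is the grip in N (None keeps the last); returns when the fingers have stopped.
- manip.hold(seconds).
- manip.ik(position, orientation): joint angles nearest the present ones, or None.
- manip.get_image(name): name is "scene" or "side" or "wrist"; returns a dict with "image" (400x640x3 uint8, red, green, blue), "range_z" (400x640 float32, m along the optical axis (not along the pixel's ray), 0 where there is no reading), "mtx" (3x3 intrinsics, pixels), "k1" (the pictures are not rectified: a ray, as slopes to the right and down, at radius r is drawn at 1 + k1 r^2 times it, then the intrinsics apply), "xyz" and "attitude" of the camera in the world. Camera axes: x right, y down, z forward; pixel columns grow to the right and rows downward; lengths in m; the calibration is good to about 2 mm. A picture is of the moment at which its call begins.
A pose or a line that the arm cannot do raises manip.IKError and nothing moves.
- manip.close_job(): hands the job in, once; it reports no verdict.
Readings, each from a call of its own:
- manip.current_clock(): time.
- manip.current_joints(): joint angles.
- manip.current_joint_vel(): joint speeds.
- manip.current_tau(): joint torques, N m.
- manip.current_position(): TCP position.
- manip.current_ee_rot(): TCP orientation.
- manip.current_force(): force on the tool from outside, world axes, zero at the start.
- manip.current_ft_torque(): the same for the moment, N m.
- manip.current_grip_width(): finger opening in m.
Only numpy, scipy, OpenCV 4.12 (cv2) and the standard library are available. Lean on these libraries where they do the work, as an engineer would, in place of code of your own. Each camera call takes 0.05 s, during which the arm holds its last target.

## Working session

There is one attempt and no reset: what is moved stays moved. The work goes in short steps, each a Python script; the robot and the scene stay as the last script left them, time stands still between calls to the robot, and variables do not carry over. Pictures are saved under pics/ and viewed, and the job is handed in when it is done.

```bash
mkdir -p pics; ls
cat > h.py <<'E'
import numpy as np, cv2
from scipy.spatial.transform import Rotation as R
from station import manip
def shot(n,f=None):
    d=manip.get_image(n)
    if f: cv2.imwrite('pics/'+f+'.png',d['image'][...,::-1]); np.save('pics/'+f+'.npy',d,allow_pickle=True)
    return d
def load(f): return np.load('pics/'+f+'.npy',allow_pickle=True).item()
def rot(d):
    a=np.array(d['attitude'],float)
    return a if a.shape==(3,3) else R.from_euler('xyz',a).as_matrix()
def rays(d,uv):
    uv=np.atleast_2d(np.array(uv,float)); K=np.array(d['mtx']); 
    p=cv2.undistortPoints(uv[:,None],K,np.array([d['k1'],0,0,0.]))[:,0]
    return np.c_[p,np.ones(len(p))]@rot(d).T
def onplane(d,uv,z):
    r=rays(d,uv); o=np.array(d['xyz']); return o+r*((z-o[2])/r[:,2])[:,None]
def depthpt(d,uv):
    uv=np.atleast_2d(uv).astype(int); z=d['range_z'][uv[:,1],uv[:,0]]
    return np.array(d['xyz'])+rays(d,uv)*z[:,None]
def cloud(d):
    v,u=np.mgrid[0:400,0:640]; uv=np.c_[u.ravel(),v.ravel()]
    return depthpt(d,uv).reshape(400,640,3)
E
python3 - <<'E'
from h import *
for n in ['scene','side','wrist']:
    d=shot(n,n+'0'); print(n,d['xyz'],d['attitude'],d['k1'],d['mtx'])
print(manip.current_clock(),manip.hold_point_z,manip.current_ee_rot(),manip.current_force())
E
```

```text
pics
scene [1.07874883 0.89464247 1.3632742 ] [-2.45983058e+00  7.44817692e-04  2.52763194e+00] 0.03622637659667704 [[513.10369879   0.         322.57609108]
 [  0.         513.10369879 193.21352785]
 [  0.           0.           1.        ]]
side [-0.10333969  0.81923627  0.72424375] [-2.13018567 -0.01317469 -2.42978852] 0.00023092190444968925 [[418.19488033   0.         321.0589233 ]
 [  0.         418.19488033 203.41058716]
 [  0.           0.           1.        ]]
wrist [ 0.14418394 -0.61373881  0.37364527] [ 2.81376252e+00 -1.90744149e-03  1.93431234e+00] -0.03738201204353755 [[310.28563157   0.         319.58706103]
 [  0.         310.28563157 198.01169094]
 [  0.           0.           1.        ]]
0.15 0.0187 [1.64721653 1.56912793 2.0099302 ] [0.89303385 0.8335985  0.4301645 ]
```

View pics/scene0.png

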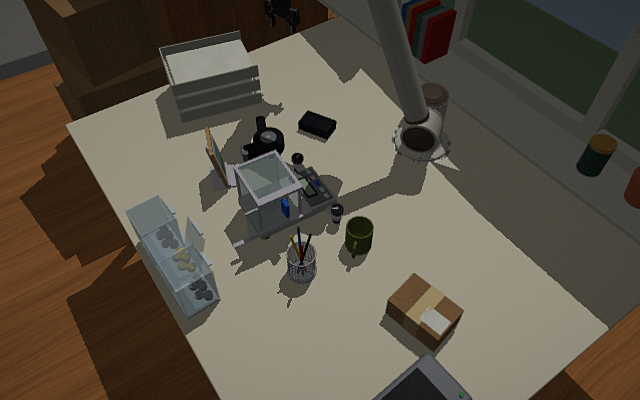

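View pics/side0.png

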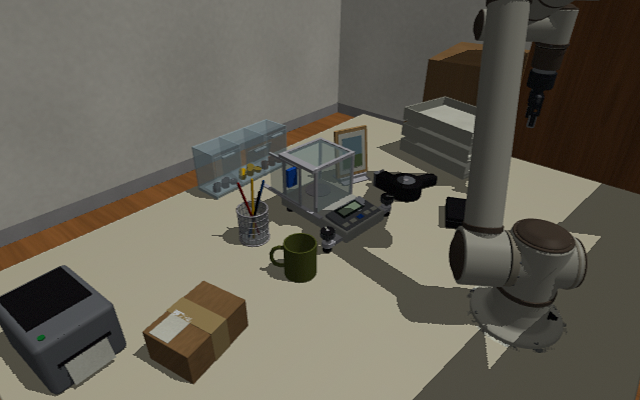

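View pics/wrist0.png

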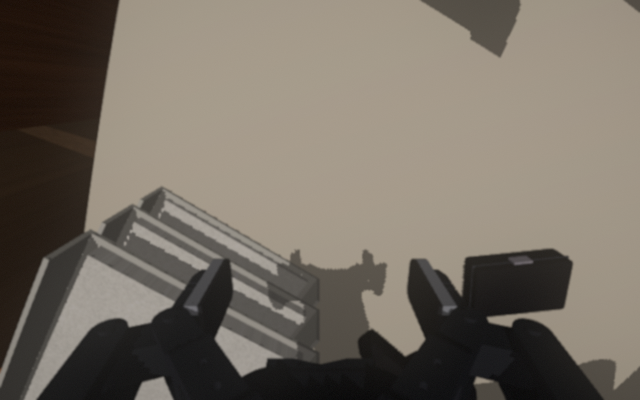

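The scene view shows the balance near (285,195), with the left knob at (337,212), the right knob at (297,158) and the blue door handle at (285,207). The side view shows the same knobs at (327,235) and (386,200).

Run:
```python
from h import *
d=load('scene0'); s=load('side0')
for n,(u,v) in dict(lk=(337,209),rk=(297,156),fin=(285,203),sh1=(237,180),sh2=(300,187),sh3=(272,152),sh4=(262,208),mug=(360,225),wc=(318,120),pc=(298,235)).items():
    print(n,depthpt(d,[u,v])[0].round(3))
for n,(u,v) in dict(lk=(327,231),rk=(386,197),fin=(292,172)).items():
    print(n,depthpt(s,[u,v])[0].round(3))
a=cv2.resize(d['image'][130:260,210:400,::-1],None,fx=4,fy=4,interpolation=cv2.INTER_CUBIC); cv2.imwrite('pics/z1.png',a)
a=cv2.resize(s['image'][130:280,220:420,::-1],None,fx=4,fy=4,interpolation=cv2.INTER_CUBIC); cv2.imwrite('pics/z2.png',a)
```

```text
lk [0.476 0.117 0.073]
rk [ 0.451 -0.15   0.069]
fin [0.639 0.079 0.185]
sh1 [ 0.7   -0.103  0.155]
sh2 [0.576 0.064 0.199]
sh3 [ 0.569 -0.105  0.199]
sh4 [0.705 0.059 0.189]
mug [0.446 0.199 0.056]
wc [ 0.275 -0.277  0.046]
pc [0.66  0.178 0.157]
lk [0.469 0.118 0.071]
rk [ 0.449 -0.136  0.071]
fin [0.63  0.083 0.178]
```

View pics/z1.png

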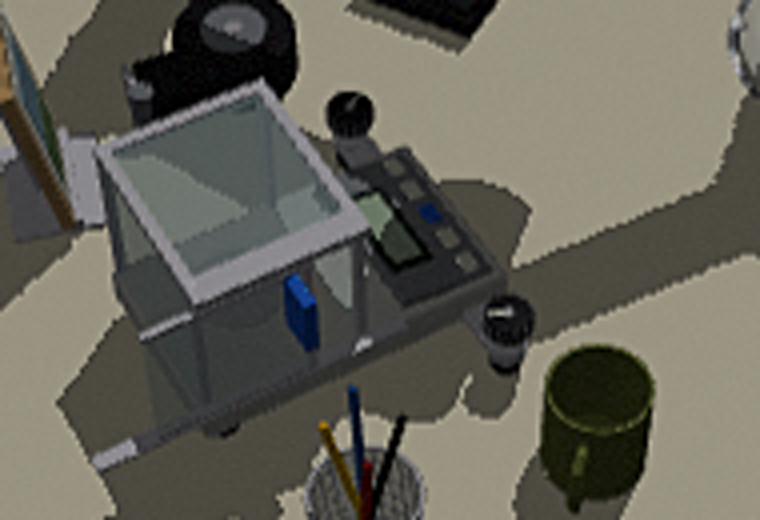

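View pics/z2.png

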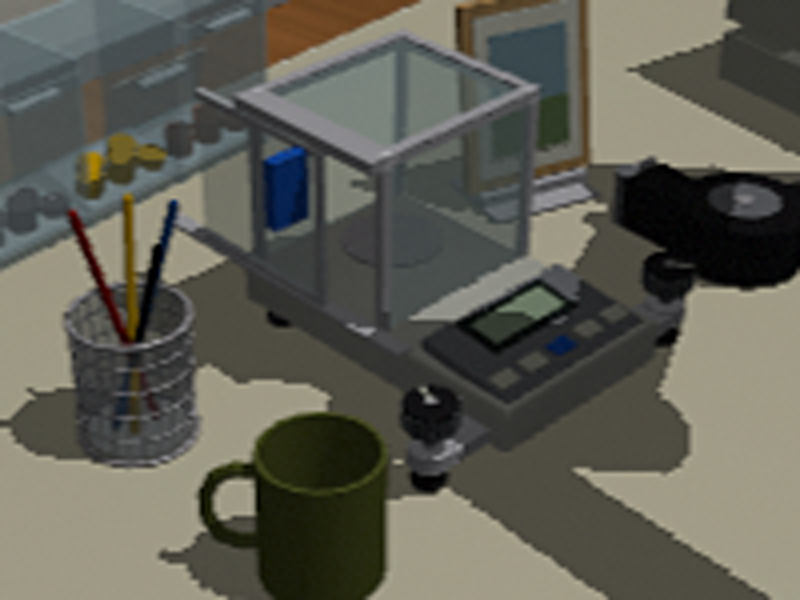

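```bash
cat >> h.py <<'E'
def down(phi):
    "tool down, jaw (tool y) along angle phi in world"
    x=np.array([0,0,-1.]);y=np.array([np.cos(phi),np.sin(phi),0]);z=np.cross(x,y)
    return R.from_matrix(np.c_[x,y,z]).as_euler('xyz')
E
python3 - <<'E' 2>&1 | grep -v Warn
from h import *
w=load('wrist0'); T=R.from_euler('xyz',manip.current_ee_rot()).as_matrix(); p=np.array(manip.current_position())
print('cam in tool',T.T@(np.array(w['xyz'])-p)); print('cam fwd in tool',T.T@rot(w)[:,2], 'jaw',T[:,1],'z',T[:,2])
q0=np.array(manip.current_joints());print(q0)
for z in(.25,.3,.35):
  for ph in np.arange(-180,180,30):
    q=manip.ik([.47,-.02,z],down(np.radians(ph))); print(z,ph,None if q is None else np.round(q,2), down(np.radians(ph)).round(2))
E
```

```text
cam in tool [-0.14316251 -0.0001603  -0.08306277]
cam fwd in tool [9.46702627e-01 4.89300663e-04 3.22108516e-01] jaw [-0.35481206  0.93493617  0.00166353] z [ 9.34937378e-01  3.54812744e-01 -1.27375454e-04]
[-9.49361106e-01  3.85387882e-01  6.94129139e-03 -3.25290656e-04
 -1.19399051e+00 -2.58601612e-01]
0.25 -180 [ 0.3   0.1  -0.32  0.   -1.14 -0.3 ] [-1.57  1.57  0.  ]
0.25 -150 [ 0.3   0.1  -0.32  0.   -1.14  0.22] [-2.09  1.57  0.  ]
0.25 -120 [ 0.3   0.1  -0.32  0.   -1.14  0.74] [-2.62  1.57  0.  ]
0.25 -90 [ 0.3   0.1  -0.32  0.   -1.14  1.27] [3.14 1.57 0.  ]
0.25 -60 [ 0.3   0.1  -0.32  0.   -1.14  1.79] [2.62 1.57 0.  ]
0.25 -30 [ 0.3   0.1  -0.32  0.   -1.14  2.31] [2.09 1.57 0.  ]
0.25 0 [ 0.3   0.1  -0.32  0.   -1.14  2.84] [1.57 1.57 0.  ]
0.25 30 [ 0.3   0.1  -0.32  0.   -1.14 -2.92] [1.05 1.57 0.  ]
0.25 60 [ 0.3   0.1  -0.32  0.   -1.14 -2.4 ] [0.52 1.57 0.  ]
0.25 90 [ 0.3   0.1  -0.32  0.   -1.14 -1.87] [0.   1.57 0.  ]
0.25 120 [ 0.3   0.1  -0.32  0.   -1.14 -1.35] [-0.52  1.57  0.  ]
0.25 150 [ 0.3   0.1  -0.32  0.   -1.14 -0.83] [-1.05  1.57  0.  ]
0.3 -180 [ 0.
[... 836 characters left out ...]
0.3   0.05 -0.13  0.   -1.39  0.22] [-2.09  1.57  0.  ]
0.35 -120 [ 0.3   0.05 -0.13  0.   -1.39  0.74] [-2.62  1.57  0.  ]
0.35 -90 [ 0.3   0.05 -0.13  0.   -1.39  1.27] [3.14 1.57 0.  ]
0.35 -60 [ 0.3   0.05 -0.13  0.   -1.39  1.79] [2.62 1.57 0.  ]
0.35 -30 [ 0.3   0.05 -0.13  0.   -1.39  2.31] [2.09 1.57 0.  ]
0.35 0 [ 0.3   0.05 -0.13  0.   -1.39  2.84] [1.57 1.57 0.  ]
0.35 30 [ 0.3   0.05 -0.13  0.   -1.39 -2.92] [1.05 1.57 0.  ]
0.35 60 [ 0.3   0.05 -0.13  0.   -1.39 -2.4 ] [0.52 1.57 0.  ]
0.35 90 [ 0.3   0.05 -0.13  0.   -1.39 -1.87] [0.   1.57 0.  ]
0.35 120 [ 0.3   0.05 -0.13  0.   -1.39 -1.35] [-0.52  1.57  0.  ]
0.35 150 [ 0.3   0.05 -0.13  0.   -1.39 -0.83] [-1.05  1.57  0.  ]
```

```bash
python3 - <<'E' 2>&1 | grep -v Warn
from h import *
t=manip.current_clock()
manip.reach([.47,-.02,.35],down(np.pi/2)); print(manip.current_clock()-t,manip.current_joints())
shot('wrist','w1')
E
```

```text
2.2417000000000002 [ 3.03103252e-01  4.94484073e-02 -1.34789752e-01  2.89533368e-05
 -1.38687305e+00 -1.87471052e+00]
```

View pics/w1.png

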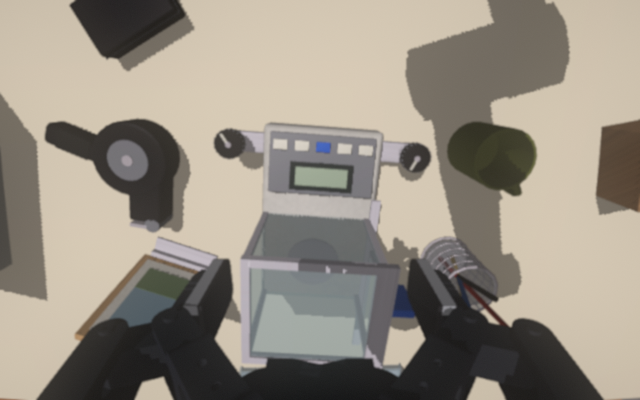

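```bash
python3 - <<'E' 2>&1 | grep -v Warn
from h import *
d=load('w1'); im=d['image'][...,::-1]; print(d['xyz'])
a=np.hstack([cv2.resize(im[y-25:y+25,x-25:x+25],(400,400),interpolation=cv2.INTER_CUBIC) for x,y in((230,144),(415,157))])
cv2.imwrite('pics/z3.png',a)
for n,(x,y) in dict(R=(230,144),L=(415,157)).items():
    g=cv2.cvtColor(d['image'],cv2.COLOR_RGB2GRAY).astype(int)
    print(n); print(g[y-17:y+18,x-17:x+18:1][::2,::2])
    print(depthpt(d,[[x,y],[x-6,y],[x+5,y+5]]).round(4))
E
```

```text
[ 0.38707902 -0.02043026  0.49314877]
R
[[204 203 203 204 204 204 197 189 189 184 198 201 203 204 203 204 203 204]
 [204 204 204 201 187 168 124 106 108  93 127 140 166 177 188 193 196 200]
 [204 203 198 155 100  77  66  65  66  66  77  68  81 103 145 159 161 162]
 [203 195 146 113 123  76  64  63  64  65  67  65  75  74 128 177 188 188]
 [203 172  83 113 178 132  67  64  63  63  64  63  64  62  75 122 161 179]
 [190 126  64  77 151 173 101  64  64  64  64  64  62  64  68  76 106 144]
 [175  82  62  62  95 174 155  78  63  64  63  63  64  63  62  67  93 111]
 [166  71  62  62  64 121 176 132  83  63  63  63  63  64  63  70  91 109]
 [162  70  63  62  61  78 151 166 138  80  62  62  63  62  61  62  86 107]
 [173  80  61  62  62  67 128 162 152  91  62  61  63  62  63  69  89 108]
 [178  89  61  63  62  62  87 126 119  71  61  63  63  62  61  66  95 108]
 [196 138  65  61  62  62  62  64  64  61  62  62  61  62  65  78 100 107]
 [204 174  93  63  61  62  62  62  62  62  62  62  61  60  66  93 110 108]
 [204 199 168  93  62  61  62  62  62  61  61  62  60  67  87 110 118 116]
 [203 205 
[... 1098 characters left out ...]
3  56  55  55  54 111 191]
 [158  87  83  58  57  57  57  60 125 165 144  87  55  55  54  54 121 194]
 [133  90  67  58  58  57  56  86 161 151  86  57  56  55  54  71 159 200]
 [115 108  86  66  57  56  65 137 170 100  55  55  55  54  57 109 190 201]
 [128 116  99  71  57  57 103 172 131  60  55  56  55  55  95 167 198 201]
 [148 115 115 101  74  68 145 155  79  55  55  55  56  80 157 200 202 201]
 [176 118 115 115 104  86 110  94  57  57  59  64  81 142 196 201 201 202]
 [191 130 115 115 115 113 103  90  85  88  93 100 119 176 202 202 201 201]
 [201 162 116 115 115 116 115 115 114 115 115 116 148 195 202 202 202 201]]
[[0.4705 0.1106 0.0721]
 [0.4704 0.1021 0.0727]
 [0.4776 0.1184 0.0715]]
```

View pics/z3.png

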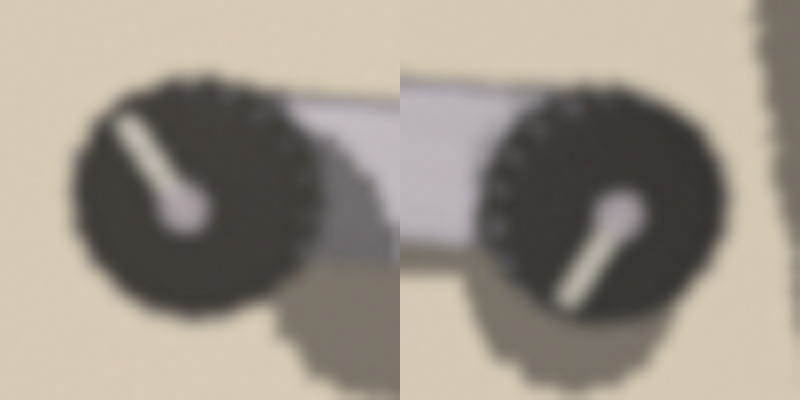

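```bash
cat >> h.py <<'E'
def knob(d,c,z=.0725,r=15):
    "line direction & dot centre of knob near pixel c"
    c=np.array(c); g=cv2.cvtColor(d['image'],cv2.COLOR_RGB2GRAY).astype(float)
    dk=(g<90).astype(np.uint8); k=int(r*1.8)
    x0,y0=c-k; sub=dk[y0:y0+2*k,x0:x0+2*k]
    n,lab,st,ce=cv2.connectedComponentsWithStats(sub)
    i=1+np.argmax(st[1:,4]); cs,_=cv2.findContours((lab==i).astype(np.uint8),cv2.RETR_EXTERNAL,cv2.CHAIN_APPROX_NONE)
    hull=cv2.convexHull(max(cs,key=cv2.contourArea)); m=np.zeros_like(sub); cv2.fillConvexPoly(m,hull,1)
    m=cv2.erode(m,np.ones((3,3),np.uint8))
    gs=g[y0:y0+2*k,x0:x0+2*k]; w=np.clip(gs-85,0,None)*m
    n,lab,st,ce=cv2.connectedComponentsWithStats((w>0).astype(np.uint8))
    # component nearest to c among big ones
    i=1+np.argmax([s[4] if np.hypot(*(e-k))<r*.75 else 0 for s,e in zip(st[1:],ce[1:])])
    ys,xs=np.nonzero(lab==i); ww=w[ys,xs]
    P=onplane(d,np.c_[xs+x0,ys+y0],z)[:,:2]; mu=np.average(P,axis=0,weights=ww)
    C=np.cov((P-mu).T,aweights=ww); e,V=np.linalg.eigh(C); v=V[:,1]
    (hx,hy),hr=cv2.minEnclosingCircle(hull); hc=onplane(d,[[hx+x0,hy+y0]],z)[0,:2]
    if v@(mu-hc)<0: v=-v
    t=(P-mu)@v; 
    dot=mu+v*(np.percentile(t,1)+.0027)
    return dot,v,hc,hr,st[i][4],(np.percentile(t,1),np.percentile(t,99),e)
E
python3 - <<'E' 2>&1 | grep -v Warn
from h import *
d=load('w1')
Rk=knob(d,(230,144)); Lk=knob(d,(415,157))
print(Rk);print(Lk)
for A,B in((Rk[0],Lk[0]),(Rk[2],Lk[2])):
    y=B-A; yaw=np.arctan2(-y[0],y[1]); print('dist',np.linalg.norm(y),'yaw',yaw)
    f=np.array([-np.cos(yaw),-np.sin(yaw)])
    for K in(Rk,Lk):
        v=K[1]; print('theta cw',-np.arctan2(f[0]*v[1]-f[1]*v[0],f@v))
X=cloud(d)
for n,(x0,y0,x1,y1) in dict(Rtop=(222,138,240,158),Ltop=(407,148,424,168)).items(): 
    p=X[y0:y1,x0:x1].reshape(-1,3); print(n,np.median(p,0).round(4))
# housing front top edge plane, shield top
m=np.abs(X[...,2]-.2)<.006; p=X[m&(X[...,0]>.5)&(np.abs(X[...,1])<.15)]; print('shield',len(p),cv2.minAreaRect(p[:,:2].astype(np.float32)))
hsv=cv2.cvtColor(d['image'],cv2.COLOR_RGB2HSV); m=(hsv[...,0]>105)&(hsv[...,0]<130)&(hsv[...,1]>150); p=X[m&(X[...,2]>.1)]; print('fin',len(p),p.min(0),p.max(0))
for f in('scene0','side0'):
    e=load(f);Y=cloud(e);hsv=cv2.cvtColor(e['image'],cv2.COLOR_RGB2HSV); m=(hsv[...,0]>105)&(hsv[...,0]<130)&(hsv[...,1]>150)&(Y[...,2]>.12)&(Y[...,0]<.8)&(abs(Y[...,1]-.08)<.05); p=Y[m];print(f,len(p),np.percentile(p,[2,50,98],axis=0).round(3))
    m=(Y[...,2]>.06)&(Y[...,2]<.1)&(abs(Y[...,0]-.45)<.09)&(abs(Y[...,1]-.2)<.06);p=Y[m]; print('mug',np.percentile(p,[2,50,98],axis=0).round(3))
    m=(Y[...,2]>.1)&(Y[...,2]<.2)&(abs(Y[...,0]-.65)<.09)&(abs(Y[...,1]-.19)<.08);p=Y[m]; print('pencils',np.percentile(p,[2,50,98],axis=0).round(3))
E
```

```text
(array([ 0.45468999, -0.14510042]), array([-0.86200538, -0.50689912]), array([ 0.45129657, -0.14252918]), 15.331113815307617, np.int32(92), (np.float64(-0.010534813741068528), np.float64(0.01015685242272299), array([3.02740157e-06, 3.45520133e-05])))
(array([0.47154512, 0.11388822]), array([ 0.88874125, -0.45840919]), array([0.47048241, 0.10982183]), 15.041751861572266, np.int32(88), (np.float64(-0.009999513499943841), np.float64(0.01134298984204224), array([2.98931307e-06, 3.58523007e-05])))
dist 0.25953653070756977 yaw -0.06498891084348325
theta cw -0.5965725963660486
theta cw -2.7303771527543823
dist 0.2530792901312221 yaw -0.07588241683771074
theta cw -0.6074661023602762
theta cw -2.74127065874861
Rtop [ 0.4569 -0.1424  0.0723]
Ltop [0.4707 0.1106 0.0725]
shield 15138 ((0.6331038475036621, -0.02458583563566208), (0.17514437437057495, 0.14637090265750885), 85.84254455566406)
fin 21 [0.63554396 0.07255349 0.1853695 ] [0.64082659 0.09088539 0.18771067]
scene0 115 [[0.634 0.062 0.136]
 [0.644 0.084 0.171]
 [0.648 0.095 0.191]]
mug [[0.432 0.184 0.061]
 [0.467 0.215 0.082]
 [0.513 0.258 0.098]]
pencils [[0.631 0.166 0.1  ]
 [0.668 0.199 0.128]
 [0.711 0.244 0.184]]
side0 192 [[0.629 0.064 0.133]
 [0.633 0.084 0.162]
 [0.648 0.096 0.186]]
mug [[0.426 0.185 0.061]
 [0.471 0.218 0.08 ]
 [0.507 0.259 0.095]]
pencils [[0.626 0.169 0.1  ]
 [0.671 0.203 0.139]
 [0.703 0.236 0.183]]
```

```bash
cat >> h.py <<'E'
def turn(xy,phi0,dth,z=.0445,F=40,n=3,op=.064):
    t=manip.current_clock()
    P=[xy[0],xy[1],.16]
    manip.move_gripper(op,F)
    manip.reach(P,down(phi0)); print('pre',np.round(manip.current_joints(),3))
    q=np.array(manip.current_joints()); assert -3.08<q[5]-dth<3.08,q[5]
    print('guard',manip.servo_line([xy[0],xy[1],z],v=.12,guard=12))
    print('pos',np.round(manip.current_position(),4),'F',np.round(manip.current_force(),1))
    manip.move_gripper(0.0,F); print('w',manip.current_grip_width(),'F',np.round(manip.current_force(),1))
    q=np.array(manip.current_joints()); q1=q.copy()
    for i in range(n):
        q1=q.copy(); q1[5]=q[5]-dth*(i+1)/n; manip.move_j(q1)
        print(np.round(manip.current_joints()[5]-q[5],4),'F',np.round(manip.current_force(),1),'M',np.round(manip.current_ft_torque(),2),'w',round(manip.current_grip_width(),4))
    manip.move_gripper(op)
    print('F',np.round(manip.current_force(),1))
    manip.servo_line([xy[0],xy[1],.16],v=.15)
    print('t',manip.current_clock()-t)
E
python3 - <<'E' 2>&1 | grep -v Warn
from h import *
d=load('w1'); print(onplane(d,[[227.6,144.5],[417,158.4]],.0725))
L=onplane(d,[[417,158.4]],.0725)[0]
turn(L[:2],np.radians(-165),2.733)
manip.servo_line([.47,-.02,.33],v=.25)
E
```

```text
[[ 0.45331975 -0.14571923  0.0725    ]
 [ 0.47237474  0.11345864  0.0725    ]]
pre [ 0.571  0.218 -0.428  0.    -0.924 -0.31 ]
guard False
pos [0.4729 0.1137 0.0451] F [ 0.3 -1.1  0.4]
w 0.03879801208745829 F [-0.6  0.4  2.9]
-0.91 F [ 2.1 -3.4  0.5] M [-0.97 -0.84 -0.07] w 0.0388
-1.8218 F [ 5.5 -5.4 -0.5] M [-1.48 -1.35  0.01] w 0.0387
-2.7328 F [ 5.5 -6.7 -2.5] M [-1.8  -1.77 -0.04] w 0.0389
F [-0.4 -0.2  0.2]
t 7.1000000000000005
```

```bash
python3 - <<'E' 2>&1 | grep -v Warn
from h import *
turn([.4537,-.1454],np.radians(-165),.60,n=1)
manip.reach([.47,-.02,.33],down(np.pi/2)); print(manip.current_clock())
d=shot('wrist','w2')
im=d['image'][...,::-1]
a=np.hstack([cv2.resize(im[y-25:y+25,x-25:x+25],(400,400),interpolation=cv2.INTER_CUBIC) for x,y in((226,140),(420,154))])
cv2.imwrite('pics/z4.png',a); cv2.imwrite('pics/w2b.png',im)
E
```

```text
pre [ 0.032  0.203 -0.45   0.    -0.918  0.23 ]
guard False
pos [ 0.4543 -0.1454  0.0451] F [ 0.5  0.1 -0.2]
w 0.03859939194601383 F [-2.8  0.5  5.8]
-0.5982 F [ 1.   1.  -0.6] M [ 0.2  -0.11 -0.03] w 0.0385
F [-0.3 -0.6 -0.4]
t 6.125
18.0333
```

View pics/z4.png

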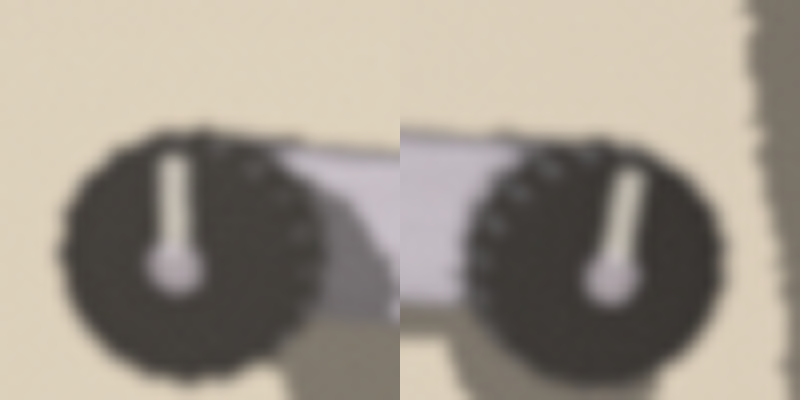

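View pics/w2.png

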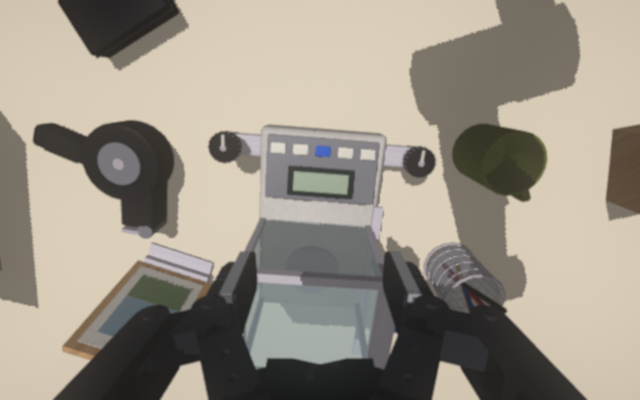

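```bash
cat >> h.py <<'E'
def report(d,r,l):
    Rk=knob(d,r); Lk=knob(d,l)
    y=Lk[0]-Rk[0]; yaw=np.arctan2(-y[0],y[1]); print('dots',Rk[0],Lk[0],'dist',np.linalg.norm(y),'yaw',yaw, Rk[4],Lk[4])
    X=cloud(d); m=np.abs(X[...,2]-.2)<.006; p=X[m&(X[...,0]>.5)&(np.abs(X[...,1])<.15)]; a=cv2.minAreaRect(p[:,:2].astype(np.float32)); print('shield',a, np.radians(a[2]-90))
    for K in(Rk,Lk):
        v=K[1]; print('theta at yaw -.068', -((np.arctan2(v[1],v[0])-np.pi+.068+np.pi)%(2*np.pi)-np.pi))
E
python3 - <<'E' 2>&1 | grep -v Warn
from h import *
report(load('w1'),(230,144),(415,157))
d=load('w2'); report(d,(224,145),(418,160))
X=cloud(d); g=d['image']
# dots/line-ends by hand
P=onplane(d,[[201+176/8-.5,115+270/8-.5],[201+174/8-.5,115+158/8-.5],[395+212/8-.5,129+278/8-.5],[395+231/8-.5,129+172/8-.5]],.0725)[:,:2]
for a,b in((0,1),(2,3)): v=P[b]-P[a]; print(-((np.arctan2(v[1],v[0])+.068+2*np.pi)%(2*np.pi)-np.pi))
print(P)
# keypad front edge line for yaw: housing console top ~.07
for nm,dd in(('w1',load('w1')),('w2',d)):
    X=cloud(dd); m=(X[...,2]>.06)&(X[...,2]<.076)&(abs(X[...,1]+.02)<.075)&(X[...,0]<.56)&(X[...,0]>.38)
    A=np.c_[X[m][:,:2],np.ones(m.sum())]; print(nm,m.sum(), cv2.minAreaRect(X[m][:,:2].astype(np.float32)))
E
```

```text
dots [ 0.45468999 -0.14510042] [0.47154512 0.11388822] dist 0.25953653070756977 yaw -0.06498891084348325 92 88
shield ((0.6331038475036621, -0.02458583563566208), (0.17514437437057495, 0.14637090265750885), 85.84254455566406) -0.07256128600862595
theta at yaw -.068 -0.5995836855225649
theta at yaw -.068 -2.7333882419109
dots [ 0.45523549 -0.1465722 ] [0.47493353 0.11294161] dist 0.2602603118089456 yaw -0.07575836045294912 108 97
shield ((0.6258751153945923, -0.021580927073955536), (0.16462182998657227, 0.13100531697273254), 88.03701782226562) -0.03426050215943337
theta at yaw -.068 0.012787418289509578
theta at yaw -.068 0.008778483553786742
0.009047865607323402
0.006187591316029639
[[ 0.45429982 -0.14638779]
 [ 0.43633092 -0.14500058]
 [ 0.47372329  0.11302993]
 [ 0.45619051  0.11433304]]
w1 4603 ((0.5037781596183777, -0.01999153196811676), (0.1497863084077835, 0.11177782714366913), 89.84459686279297)
w2 5982 ((0.5014886856079102, -0.0200188085436821), (0.1499534398317337, 0.11710245162248611), 89.94110870361328)
```

```bash
python3 - <<'E' 2>&1 | grep -v Warn
from h import *
t=manip.current_clock()
manip.move_gripper(0.0,40)
yw=-.073; ph=np.pi+yw
manip.reach([.690,.088,.27],down(ph)); print(np.round(manip.current_joints(),2))
shot('scene','s1')
print(manip.servo_line([.690,.088,.162],v=.12,guard=8), manip.current_position())
s=np.array([.690,.088,.162]); e=s+.12*np.array([-np.cos(yw),-np.sin(yw),0])
print('hit',manip.servo_line(e,v=.05,guard=5),np.round(manip.current_position(),4),np.round(manip.current_force(),1))
shot('scene','s2'); shot('side','sd2'); print(manip.current_clock()-t,manip.current_clock())
for f,b in(('s2',(130,260,210,400)),('sd2',(130,280,220,420))):
    d=load(f); a=cv2.resize(d['image'][b[0]:b[1],b[2]:b[3],::-1],None,fx=4,fy=4,interpolation=cv2.INTER_CUBIC); cv2.imwrite('pics/%sz.png'%f,a)
E
```

```text
[ 0.36  0.49  0.27  0.   -1.35 -0.43]
False [0.6906346  0.08808289 0.16316288]
hit True [0.6131 0.0938 0.1619] [-0.1 -0.3 -0. ]
4.599999999999998 22.6833
```

View pics/s2z.png

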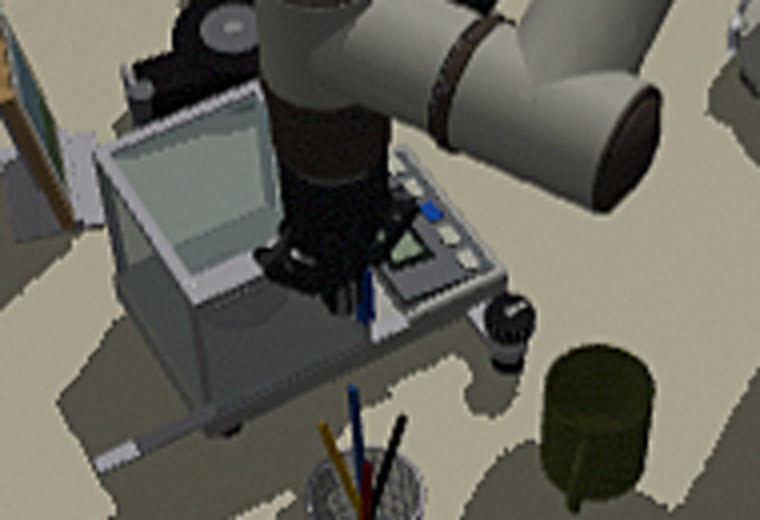

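View pics/sd2z.png

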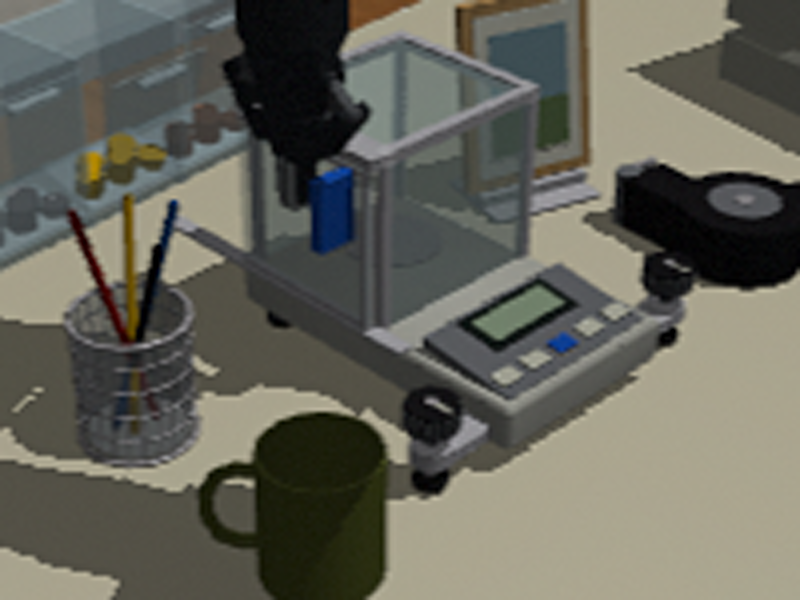

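The door's front frame now sits against the front post (side zoom, about (375,240)). I'll check with a second, slightly firmer push, then back off and look again.

```bash
python3 - <<'E' 2>&1 | grep -v Warn
from h import *
yw=-.073; f=np.array([-np.cos(yw),-np.sin(yw),0])
p=np.array(manip.current_position()); 
print('hit',manip.servo_line(p+.03*f,v=.03,guard=7)); p2=np.array(manip.current_position()); print(((p2-p)@f).round(4),np.round(manip.current_force(),1))
p=p2; manip.servo_line(p-.03*f,v=.1); q=p-.03*f; manip.servo_line([q[0],q[1],.29],v=.2)
manip.reach([.42,-.02,.33],down(np.pi/2)); print(manip.current_clock())
shot('wrist','w3'); shot('side','sd3')
d=load('sd3');a=cv2.resize(d['image'][130:280,220:420,::-1],None,fx=4,fy=4,interpolation=cv2.INTER_CUBIC); cv2.imwrite('pics/sd3z.png',a)
E
```

```text
hit True
0.0008 [ 1.9 -0.1  2. ]
25.6
```

View pics/w3.png

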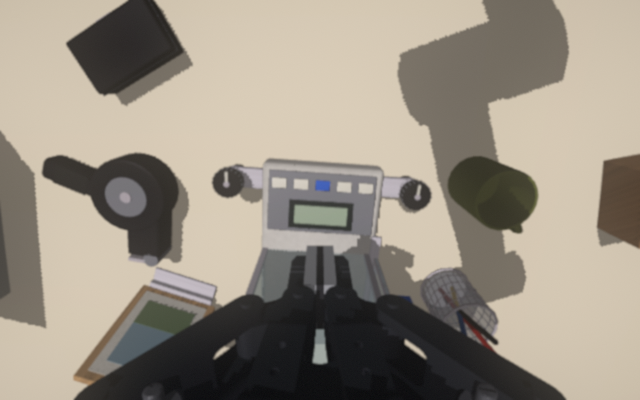

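View pics/sd3z.png

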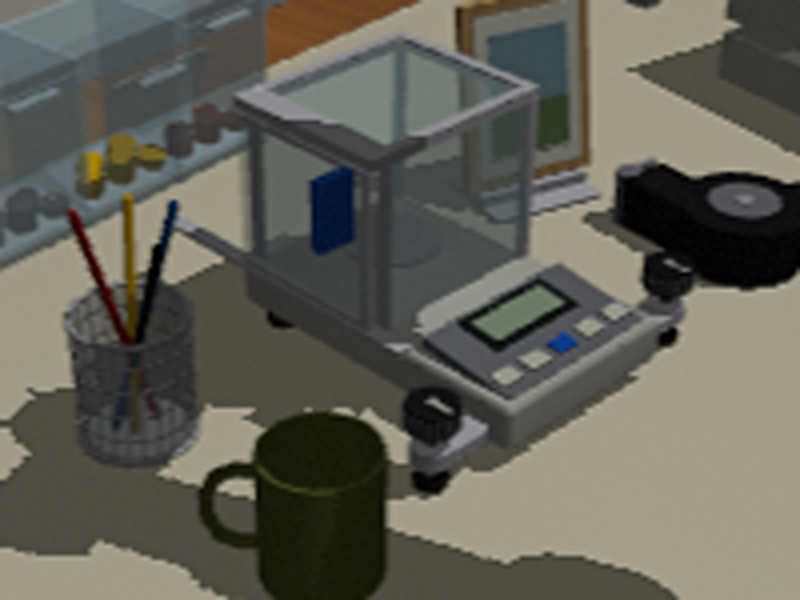

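```bash
python3 - <<'E' 2>&1 | grep -v Warn
from h import *
report(load('w3'),(227,182),(416,195))
for n,x,y in(('L',.4737,.113),('R',.4543,-.1464)):
    manip.reach([x+.008-.01,y,.15],down(np.pi/2)); manip.hold(.3); shot('wrist','c'+n)
manip.servo_line([.4,-.1464,.3],v=.2)
print(manip.current_clock())
a=np.hstack([load('c'+n)['image'][60:360,120:520,::-1] for n in 'LR']); cv2.imwrite('pics/z5.png',a)
E
```

```text
dots [ 0.45522329 -0.14659989] [0.47317484 0.11296804] dist 0.26018794637086645 yaw -0.06904940454780917 99 88
shield ((0.6077742576599121, -0.019970815628767014), (0.049440138041973114, 0.014980346895754337), 0.38262391090393066) -1.5641182797527655
theta at yaw -.068 0.01467240726590946
theta at yaw -.068 0.00025615163598935453
29.275
```

View pics/z5.png

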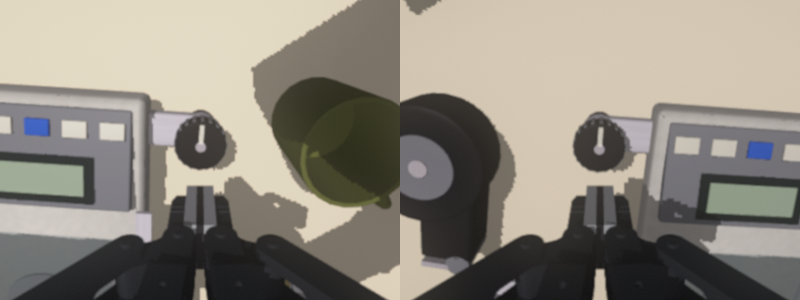

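The knobs sit at about (321,203) and (319,205) in the full close-ups. Both white lines point to the front.

```bash
python3 - <<'E' 2>&1 | grep -v Warn
from h import *
for n,c in(('L',(321,203)),('R',(319,205))):
    d=load('c'+n); K=knob(d,c,r=26); v=K[1]; print(n,K[0],K[2:5],'theta', -((np.arctan2(v[1],v[0])+.069+2*np.pi)%(2*np.pi)-np.pi))
a=np.hstack([cv2.resize(load('c'+n)['image'][170:240,285:355,::-1],(400,400),interpolation=cv2.INTER_CUBIC) for n in 'LR']);cv2.imwrite('pics/z6.png',a)
E
```

```text
L [0.4733075  0.11301603] (array([0.46825519, 0.11373794]), 26.422332763671875, np.int32(234)) theta -0.0012811330795905462
R [ 0.45504266 -0.14639859] (array([ 0.44998119, -0.14571572]), 26.708486557006836, np.int32(225)) theta 0.004353176168134354
```

View pics/z6.png

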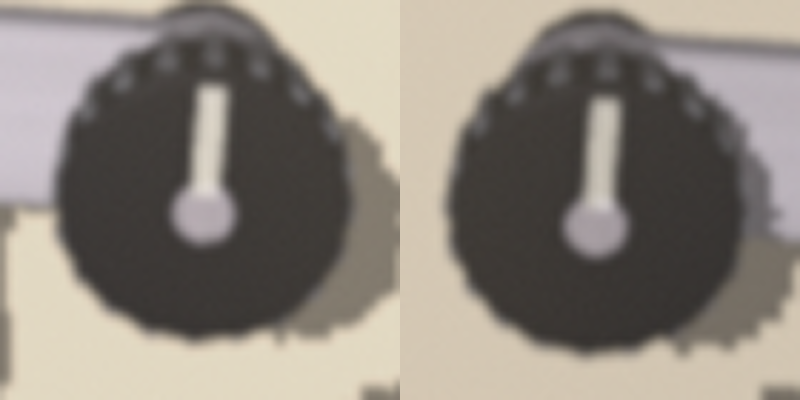

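Both lines agree within 0.006 rad (about 7 µm of foot height), the door is shut and the arm is clear. I'm handing in now.

```bash
python3 - <<'E' 2>&1 | grep -v Warn
from h import *
print(np.round(manip.current_position(),3),np.round(manip.current_force(),1)); manip.close_job(); print(manip.current_clock())
E
```

```text
[ 0.4   -0.146  0.299] [-0.3  0.8 -1.2]
the job is handed in; nothing more can be done
the job is handed in; nothing more can be done
```

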